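Hang the spice caddy on the slotted stand

TASK

Pick up the spice caddy and hang it on the counter stand: hook both tabs on its back into the two slots of the upright strip, then press it down until it locks fully home, and let go so that it hangs there upright. Feel your way in gently, never forcing the caddy against the stand, and leave the mill, the bowl and the peppers where they are.

Things in the scene. Friction and masses are not known exactly. Their poses are not given: they have to be found in the camera images.
- caddy: Spice caddy: narrow open-topped aluminium box, 110 mm long (x), 50 wide (y), 80 high, walls 4 mm, its back end wall (+x) 85 high; 0.28 to 0.46 kg. Starts upright on the counter, left or right of the stand. Origin: centre of its underside, z up. Grip it from above across its 50 mm width. Two steel tabs on its back face (x = 55 mm), one above the other at y = 0.
- hook (a point): On the caddy's back face under the upper tab's neck: x 55, y 0, z 70 mm in the caddy's frame, same axes. Each tab is 6 mm wide and an upside-down L: a neck 8 mm high, 7 mm long, straight out; then a prong 6 mm thick that hangs 14 mm below the neck's underside (tab 22 mm high in all). The lower tab is the same, neck underside at z 25 mm.
- prong (a point): Lower end of the caddy's upper prong: x 65, y 0, z 56 mm in the caddy's frame, same axes (the lower prong ends at z 11 mm). Prongs span x = 62 to 68 mm. Across the back of the upper prong only, centred 4 mm above its end, runs a small round ridge 6 mm wide, out to x = 71 mm: the foremost part of the caddy, and what the latch snaps over. The caddy can tip a little in the fingers when its tabs are pushed.
- stand: Fixed stand. Origin: on the counter straight below the strip's front face; x points level into the strip (the way the tabs go in), y left along its face, z up. Steel base plate 12 mm thick, x -35 to 115, y -80 to 80 mm; two 14 mm posts at x 22, y +-72 mm; crossbars behind an upright aluminium strip 80 mm wide, 4 thick, z 45 to 183 mm, front face at x 0. Highest point 185 mm.
- seat (a point): On the stand: x 0, y 0, z 140 mm in its frame, same axes. The strip has two slots, one above the other, each 9 mm wide and 30 high: z 140 to 170 and z 95 to 125 mm. Home: necks rest on the slots' lower ends, prongs behind the strip, the hook point at this height and in the strip's front plane (3 mm play), the caddy's underside 70 mm above the counter.
- entry (a point): On the stand: x 0, y 0, z 158 mm, same axes: height of the hook point at which tabs go in (+-4 mm; caddy's underside 88 mm up), caddy pointing along the stand's x. CAUTION: the strip with its slots is clamped up to 15 mm left or right (y) of here, differently each time and NOT in the reported poses: see it, or feel for it by touching or sliding the tabs lightly on the face.
- latch (a point): Spring-loaded roller latch behind the upper slot: on the stand at x 12, y 0, z 136 mm, same axes (it shifts sideways with the strip). Once the tabs are right in, the caddy goes straight down 18 mm to its home; over the last 14 mm the upper prong pushes the roller back, taking some 8 to 15 N downwards, until it snaps over the ridge. Right after that comes a hard stop, home.
- mill: Wooden pepper mill, 58 mm across, 155 mm high, standing on the counter to the other side of the caddy. Origin: centre of its underside. Leave alone.
- bowl: White ceramic bowl of sliced peppers, 170 mm across, 75 mm high. Origin: centre of its underside. Leave alone.
- pepper_a: Yellow bell pepper, about 80 mm across, 85 mm high, standing on the 16 mm thick chopping board. Origin: centre of its underside. Leave alone.
- pepper_b: Green bell pepper, same size, standing on the chopping board. Origin: centre of its underside. Leave alone.
Things that resemble listed ones, but are neither listed nor needed, are in the scene too. What is meant by the caddy is not purple or yellow, and is the smaller of those in its own colour.

How it is judged:
By the outcome, as a careful person would: the job done as asked, in the order asked, and still so for the second after the job is handed in, with the robot touching nothing.
It also fails if it takes over 72 s, if anything falls off the work surface, if the arm or the gripper's body presses on something with over 40 N, if the wrist force passes 120 N, or if a joint passes its speed limit or range.

ROBOT

A 7-joint arm with a two-finger parallel gripper is mounted at the origin on the work surface. World frame = base frame: x ahead of the robot, y to its left, z up, the work surface at z = 0. Lengths are in m, angles in rad, forces in N, time in s.
With the tool pointing down it reaches from about 0.425 to 0.925 m from the base axis. Payload 6.8 kg.
Tool frame: the origin (TCP) lies at the very end of the fingers, on their centre line; the grasp point (between the pads) lies 19 mm behind it; x points along the fingers, y is the direction in which the jaws open and shut, and the axes are right-handed (so a half turn about x gives the same grasp; the last joint's range is limited). The gripper opens to 85 mm and grips with 20 to 120 N. Pads are 22 mm wide; open, the fingers measure 114 mm over their backs; the gripper's body (76 mm by 85 mm) begins 54 mm behind the grasp point. The pads swing forward as they close: fully open they stand 13 mm farther back than shut.
Start: joints at [-1.38, 0.477, 0.022, 1.555, -0.011, 1.109, -0.083], TCP at [0.199, 0.645, 0.231] pointing down, gripper open.
Joint ranges: [-2.96, 2.96], [-0.34, 2.1], [-1.41, 1.46], [0.24, 2.44], [-1.37, 4.51], [0.17, 1.92], [-2.96, 2.96]. Speed limits (rad/s): [2.39, 2.39, 3.14, 3.14, 3.14, 3.14, 3.14].

INTERFACE

Orientations are given as a rotation vector (axis times angle).
In Python, from bench import get_obs, grab_frame, camera_info, hand_in gives the robot as it stands.
- The arm moves only by the tool apply_moves, never from a script. Its argument "series" is text: rows parted by semicolons, each of 7 numbers parted by spaces: the turn, a rotation vector about the tool's x, y, z in rad, then the shift along the tool's x, y, z in m, then the opening, from 0 (shut) to 1 (fully open). In form: wx wy wz tx ty tz hand; .... A call has 1 to 12 rows; each row is the pose to reach, as a shift and turn from the pose commanded when the call began, along the tool's axes at that moment; what a row does not reach only later rows make up. A row lasts 1/8 s, in which the tool goes at most 62.5 mm and 10.7 degrees, less where a joint would pass 70% of its speed; a pose out of reach is approached as far as the arm can. A call with a gripper value outside its range is refused whole. The fingers move at their own pace and stop on an object; "force" is the grip in N (left out, the last holds). Time passes only in rows, so rows that repeat a pose let the fingers close. It gives the time, the measured TCP pose, the force and the opening at its end, in the units of the state.
- get_obs(): the state, without advancing time (a new reading comes with each control period).
- grab_frame(name): name is "scene" or "top"; returns the picture (420x560x3 uint8, blue, green, red); there is no depth.
- camera_info(name): a dict with "fov_y" (degrees; the focal length in pixels is half the picture's height over the tangent of half this angle, whatever the lens; pixels are square), "cx", "cy" (the principal point, pixels), "rvec" (rotation vector, rad) and "tvec" (3), from world to camera coordinates, as OpenCV has them. Camera axes: x right, y down, z forward; pixel columns grow to the right and rows downward; lengths in m; the calibration is good to about 2 mm. A picture is of the moment at which its call begins. camera_info takes no time and is no camera call.
- hand_in(): hands the job in, once; it reports no verdict.
The state is a dict: "clock": time; "joints": joint angles; "qvel": joint speeds; "tau": joint torques, N m; "tcp_pos": TCP position; "orientation": TCP orientation; "contact_force": force on the tool from outside, world axes, zero at the start; "moment": the same for the moment, N m; "grip_width": finger opening in m.
Only numpy, scipy, OpenCV 4.12 (cv2) and the standard library are available. Lean on these libraries where they do the work, as an engineer would, in place of code of your own. Each camera call takes 0.05 s, during which the arm holds its last target.

## Working session

There is one attempt and no reset: what is moved stays moved. The work goes in short steps, Python scripts to look and compute and a tool call to move; the robot and the scene stay as the last step left them, time stands still between calls to the robot, and variables do not carry over. Pictures are saved under pics/ and viewed, and the job is handed in when it is done.

Besides the shell and the picture viewer there is one more tool, called as a command line: name --argument value ..., lists and objects as JSON in quotes. apply_moves: Moves the arm, as the interface text tells. Its arguments: {"type":"object","properties":{"series":{"type":"string"},"force":{"type":"number"}},"required":["series"]}

```bash
mkdir -p pics; ls
python3 - <<'E'
from bench import *
import cv2
for n in ("scene","top"):
    cv2.imwrite(f"pics/{n}0.png",grab_frame(n)); print(camera_info(n))
print(get_obs())
E
```

```text
pics
{'fov_y': 52.071772283837596, 'cx': 275.01647682247057, 'cy': 205.2496342377787, 'rvec': array([ 1.25802986,  2.33650308, -0.91280913]), 'tvec': array([ 0.32923719, -0.20803674,  1.46990802])}
{'fov_y': 50.165369367328395, 'cx': 281.922602298081, 'cy': 210.59170008157514, 'rvec': array([ 2.17529569, -2.15659531,  0.11733355]), 'tvec': array([-0.10062931,  0.49965916,  1.5257099 ])}
{'clock': 0.1, 'joints': array([-1.38013207,  0.47772685,  0.02231756,  1.5563426 , -0.01148408,
        1.10930456, -0.08306805]), 'qvel': array([ 1.26582031e-05, -2.00120890e-03,  3.76534420e-05, -1.89686838e-03,
       -8.01769634e-04, -1.19087955e-03,  1.86177873e-03]), 'tau': array([ 4.70417377e-03, -5.97763181e+01,  1.61366232e+00, -2.81954974e+01,
        1.27592884e-02,  5.00627721e-03, -2.98900761e-05]), 'tcp_pos': array([0.19852237, 0.64458948, 0.23042036]), 'orientation': array([ 0.23313228,  1.55817722, -0.2357302 ]), 'contact_force': array([-0.99310776, -0.27197579, -0.17137617]), 'moment': array([ 0.03548125, -0.02478766,  0.01030567]), 'grip_width': 0.08568658503091338}
```

View pics/scene0.png

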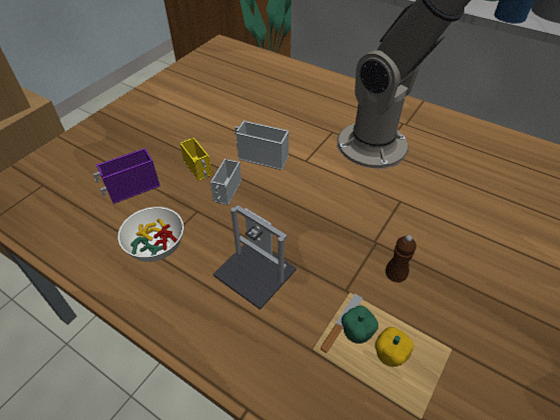

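View pics/top0.png

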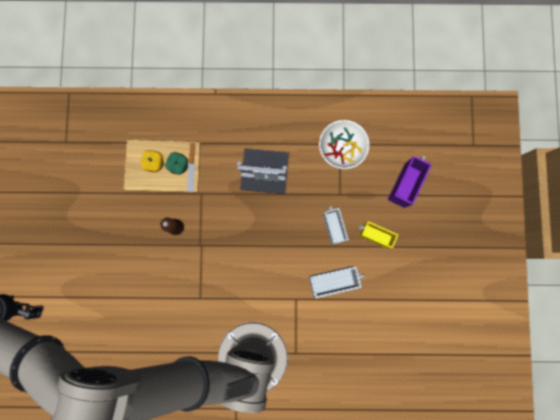

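The scene picture shows the small grey caddy at about (226,182) and the stand at (255,255), seen from behind. In the top picture they are at (336,226) and (263,170). The large grey, yellow and purple boxes are decoys. I'll enlarge both.

```bash
cat > h.py <<'E'
import numpy as np, cv2
from bench import *
def cam(n):
    i=camera_info(n); f=210/np.tan(np.radians(i['fov_y']/2))
    K=np.array([[f,0,i['cx']],[0,f,i['cy']],[0,0,1.]]); return K,i['rvec'],i['tvec']
def proj(n,P):
    K,r,t=cam(n); return cv2.projectPoints(np.array(P,float).reshape(-1,3),r,t,K,None)[0].reshape(-1,2)
def back(n,uv,z):
    K,r,t=cam(n);R=cv2.Rodrigues(r)[0]; d=R.T@np.linalg.solve(K,[uv[0],uv[1],1]); c=-R.T@t
    return c+d*(z-c[2])/d[2]
def crop(src,dst,x,y,w,h,s):
    im=cv2.imread(src)[y:y+h,x:x+w]; cv2.imwrite(dst,cv2.resize(im,None,fx=s,fy=s,interpolation=cv2.INTER_CUBIC))
E
python3 - <<'E'
from h import *
crop('pics/top0.png','pics/t_a.png',310,195,60,60,10)
crop('pics/top0.png','pics/t_b.png',225,140,80,60,10)
crop('pics/scene0.png','pics/s_a.png',195,145,70,70,8)
crop('pics/scene0.png','pics/s_b.png',205,195,100,115,5)
E
```

```text
(no output)
```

View pics/t_a.png

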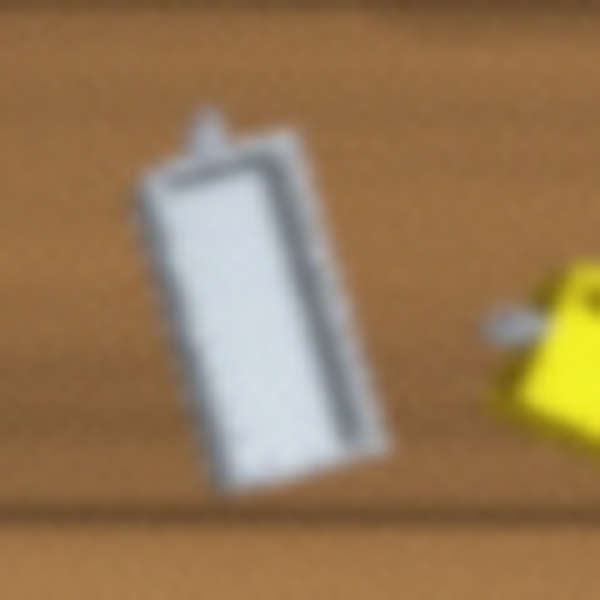

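View pics/t_b.png

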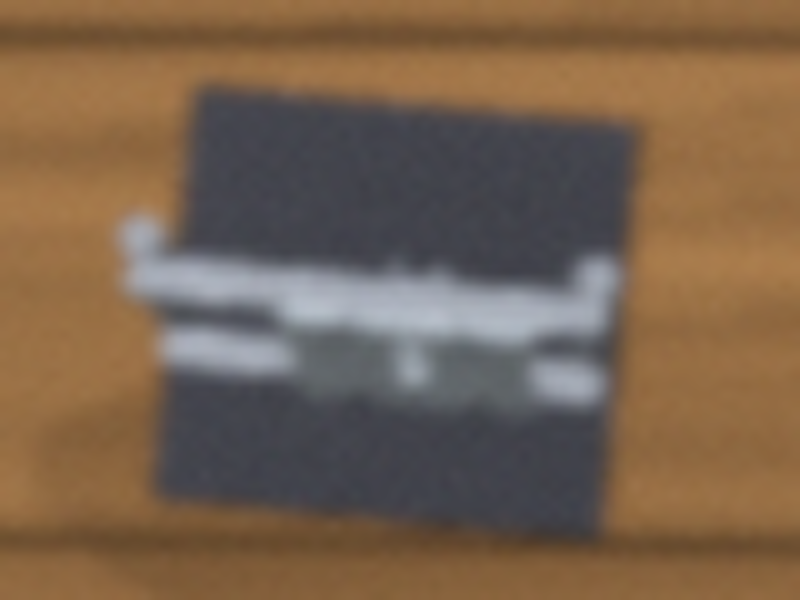

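View pics/s_a.png

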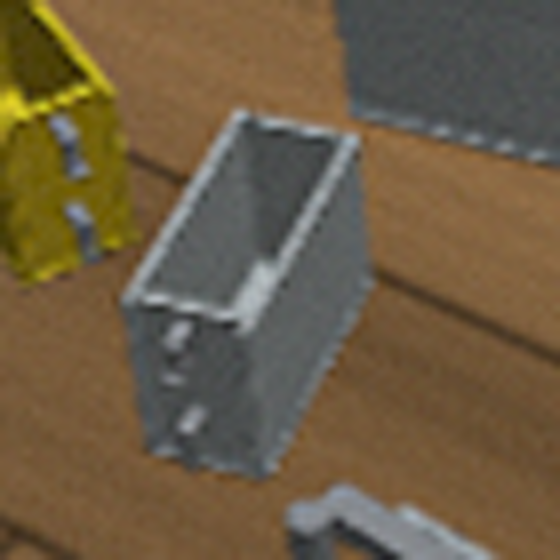

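View pics/s_b.png

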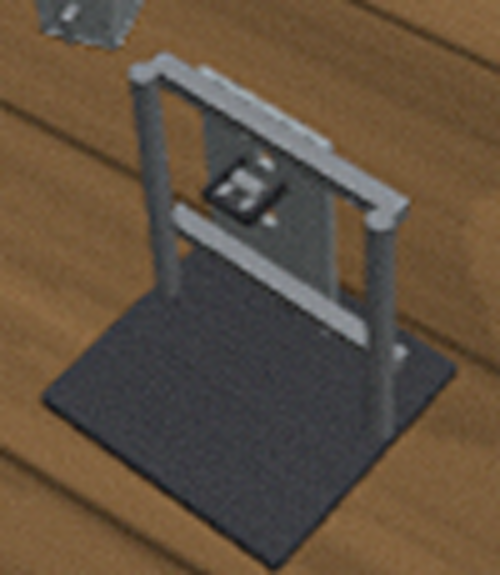

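```bash
cat > fit.py <<'E'
from h import *
from scipy.optimize import least_squares
def px(c,off,s): return (np.array(c,float)+.5)/s-.5+np.array(off)
def T(p,L):
    c,s=np.cos(p[2]),np.sin(p[2]); L=np.array(L,float).reshape(-1,3)
    return np.c_[p[0]+c*L[:,0]-s*L[:,1],p[1]+s*L[:,0]+c*L[:,1],L[:,2]]
def fit(obs,p0):
    def r(p): return np.concatenate([proj(n,T(p,L))[0]-uv for n,L,uv in obs])
    s=least_squares(r,p0,loss='soft_l1'); return s.x, r(s.x).reshape(-1,2)
E
python3 - <<'E'
from fit import *
for n in('top','scene'):
    K,r,t=cam(n);print(n,-cv2.Rodrigues(r)[0].T@t)
ta=lambda *c:px(c,(310,195),10); sa=lambda *c:px(c,(195,145),8)
tb=lambda *c:px(c,(225,140),10); sb=lambda *c:px(c,(205,195),5)
X,Y=.055,.025
obs=[('top',(X,-Y,.085),ta(297,130)),('top',(-X,-Y,.08),ta(390,450)),('top',(-X,Y,.08),ta(225,490)),('top',(X,Y,.085),ta(150,180)),
('scene',(X,-Y,.085),sa(128,300)),('scene',(X,Y,.085),sa(245,320)),('scene',(-X,Y,.08),sa(357,140)),('scene',(-X,-Y,.08),sa(240,113)),
('scene',(X,-Y,0),sa(155,455)),('scene',(X,Y,0),sa(268,472)),('scene',(-X,Y,0),sa(372,285))]
p,r=fit(obs,[.35,-.2,.2]);print('caddy',p,np.degrees(p[2]));print(r.round(1).tolist())
o=[('top',(.115,.08,.012),tb(200,86)),('top',(.115,-.08,.012),tb(640,124)),('top',(-.035,-.08,.012),tb(602,540)),('top',(-.035,.08,.012),tb(157,498)),
('scene',(.115,-.08,.012),sb(45,398)),('scene',(.115,.08,.012),sb(276,562)),('scene',(-.035,.08,.012),sb(456,369)),
('top',(.022,.072,.185),tb(140,235)),('top',(.022,-.072,.185),tb(597,272)),('scene',(.022,-.072,.185),sb(146,74)),('scene',(.022,.072,.185),sb(386,219))]
q,r=fit(o,[.45,0,0]);print('stand',q,np.degrees(q[2]));print(r.round(1).tolist())
np.savez('fit.npz',p=p,q=q)
# strip offset candidates
for y in(-.015,-.01,-.005,0,.005,.01,.015):
    u=proj('top',T(q,[(0,y+.04,.183),(0,y-.04,.183),(0,y,.155),(0,y,.110)]));print(y,((u-[225,140]+.5)*10-.5).round().tolist())
E
```

```text
top [ 0.33310776 -0.09669604  1.57075311]
scene [1.1304482  0.36693449 0.94855255]
caddy [ 0.4444746  -0.27651399  0.28069753] 16.082783525673335
[[-0.6, 0.5], [-0.8, 0.4], [1.3, 0.5], [-0.3, -0.5], [-1.1, -0.7], [0.4, 0.4], [0.2, -0.5], [-0.5, -0.4], [-1.1, 0.1], [0.2, 1.6], [0.2, 0.3]]
stand [ 0.60345645 -0.02825608 -0.08168416] -4.680157560931783
[[-1.1, -0.2], [-0.2, -0.0], [-0.2, 0.1], [-1.0, 0.2], [-1.6, -0.4], [-0.0, 1.1], [0.7, -1.1], [-0.2, 0.4], [-0.2, 0.8], [-0.8, -0.2], [-1.1, 0.1]]
-0.015 [[281.0, 322.0], [535.0, 345.0], [411.0, 350.0], [416.0, 376.0]]
-0.01 [[265.0, 321.0], [519.0, 343.0], [395.0, 349.0], [401.0, 374.0]]
-0.005 [[249.0, 319.0], [503.0, 342.0], [380.0, 347.0], [386.0, 373.0]]
0 [[233.0, 318.0], [487.0, 340.0], [364.0, 346.0], [370.0, 372.0]]
0.005 [[218.0, 316.0], [471.0, 339.0], [349.0, 345.0], [355.0, 370.0]]
0.01 [[202.0, 315.0], [455.0, 338.0], [333.0, 343.0], [340.0, 369.0]]
0.015 [[186.0, 314.0], [439.0, 336.0], [318.0, 342.0], [325.0, 368.0]]
```

The strip's edges and slot in the top picture match an offset of about -14.5 mm in y. I'll plan the approach next.

```bash
cat > plan.py <<'E'
from fit import *
from scipy.spatial.transform import Rotation as Ro
def down(yaw,flip=False):
    # tool x down, tool y along +-(world y rotated by yaw)
    y=np.array([-np.sin(yaw),np.cos(yaw),0])*(-1 if flip else 1); x=np.array([0,0,-1.]); z=np.cross(x,y)
    return Ro.from_matrix(np.c_[x,y,z])
def rows(wps,cur=None,hand=1,step=.055,ang=9.5):
    """wps: list of (pos,Rot). print rows relative to current pose"""
    o=get_obs(); P0=o['tcp_pos'];R0=Ro.from_rotvec(o['orientation'])
    if cur: P0,R0=cur
    p,R=P0,R0; out=[]
    for P,Q in wps:
        P=np.array(P); dv=(R.inv()*Q).as_rotvec(); n=int(max(np.ceil(np.linalg.norm(P-p)/step),np.ceil(np.degrees(np.linalg.norm(dv))/ang),1))
        for k in range(1,n+1):
            a=k/n; out.append(((R0.inv()*(R*Ro.from_rotvec(dv*a))).as_rotvec(),R0.inv().apply(p+(P-p)*a-P0)))
        p,R=P,Q
    for i,(w,t) in enumerate(out): print(i+1,'; '.join([' '.join('%.3f'%v for v in w)+' '+' '.join('%.4f'%v for v in t)+' %g'%hand]),';')
    return out
def st():
    o=get_obs();R=Ro.from_rotvec(o['orientation']); M=R.as_matrix()
    print('t',round(o['clock'],2),'pos',o['tcp_pos'].round(4),'toolx',M[:,0].round(4),'tooly',M[:,1].round(3),'F',o['contact_force'].round(2),'M',o['moment'].round(2),'w',round(o['grip_width'],4),'j',o['joints'].round(2))
E
python3 - <<'E'
from plan import *
st()
d=np.load('fit.npz');p,q=d['p'],d['q']
g=T(p,[.02,0,.048])[0]; print('grasp',g)
o=get_obs();R0=Ro.from_rotvec(o['orientation'])
for f in(0,1):
    print(f,(R0.inv()*down(p[2],f)).as_rotvec())
E
```

```text
t 0.1 pos [0.1985 0.6446 0.2304] toolx [-4.0e-04 -1.6e-03 -1.0e+00] tooly [ 0.294  0.956 -0.002] F [-0.99 -0.27 -0.17] M [ 0.04 -0.02  0.01] w 0.0857 j [-1.38  0.48  0.02  1.56 -0.01  1.11 -0.08]
grasp [ 0.46369184 -0.27097347  0.048     ]
0 [-5.79380175e-01 -3.58008777e-04  1.63814597e-03]
1 [2.56221160e+00 2.15938493e-03 4.71922998e-04]
```

Run:
```python
from plan import *
def dn(deg): return down(np.radians(deg-90))
W=[([.30,.56,.30],dn(55)),([.45,.38,.30],dn(25)),([.52,.15,.30],dn(-15)),([.52,-.1,.30],dn(-50)),([.464,-.271,.30],dn(-73.9))]
rows(W,ang=9.9)
```

```text
1 0.104 0.000 0.001 -0.0232 -0.0170 0.0406 1 ;
2 0.208 0.000 0.001 -0.0463 -0.0341 0.0813 1 ;
3 0.312 0.000 0.002 -0.0695 -0.0511 0.1219 1 ;
4 0.417 0.000 0.002 -0.0694 -0.0767 0.1611 1 ;
5 0.522 0.001 0.002 -0.0694 -0.1023 0.2004 1 ;
6 0.626 0.001 0.002 -0.0693 -0.1278 0.2397 1 ;
7 0.731 0.001 0.002 -0.0693 -0.1534 0.2789 1 ;
8 0.836 0.001 0.002 -0.0692 -0.1790 0.3182 1 ;
9 0.975 0.001 0.001 -0.0692 -0.2188 0.3451 1 ;
10 1.115 0.001 0.001 -0.0691 -0.2587 0.3720 1 ;
11 1.255 0.001 0.001 -0.0690 -0.2985 0.3990 1 ;
12 1.394 0.001 0.001 -0.0690 -0.3384 0.4259 1 ;
13 1.534 0.001 0.001 -0.0689 -0.3782 0.4528 1 ;
14 1.656 0.001 0.001 -0.0688 -0.4260 0.4675 1 ;
15 1.778 0.002 0.001 -0.0687 -0.4738 0.4822 1 ;
16 1.900 0.002 0.001 -0.0687 -0.5216 0.4969 1 ;
17 2.023 0.002 0.001 -0.0686 -0.5694 0.5116 1 ;
18 2.145 0.002 0.001 -0.0685 -0.6171 0.5264 1 ;
19 2.249 0.002 0.001 -0.0684 -0.6621 0.5256 1 ;
20 2.353 0.002 0.001 -0.0683 -0.7071 0.5248 1 ;
21 2.458 0.002 0.001 -0.0683 -0.7521 0.5240 1 ;
22 2.562 0.002 0.000 -0.0682 -0.7970 0.5232 1 ;
```

apply_moves --series "0.104 0 0.001 -0.023 -0.017 0.041 1; 0.208 0 0.001 -0.046 -0.034 0.081 1; 0.312 0 0.002 -0.069 -0.051 0.122 1; 0.417 0 0.002 -0.069 -0.077 0.161 1; 0.522 0 0.002 -0.069 -0.102 0.2 1; 0.626 0 0.002 -0.069 -0.128 0.24 1; 0.731 0 0.002 -0.069 -0.153 0.279 1; 0.836 0 0.002 -0.069 -0.179 0.318 1; 0.975 0 0.001 -0.069 -0.219 0.345 1; 1.115 0 0.001 -0.069 -0.259 0.372 1; 1.255 0 0.001 -0.069 -0.2985 0.399 1; 1.394 0 0.001 -0.069 -0.338 0.426 1" --force 90

```text
clock: 1.6
tcp_pos: [0.5063, 0.195, 0.3]
orientation: [1.302, 1.147, -1.301]
contact_force: [1.2, -0.0, 0.5]
grip_width: 0.0851
```

Run:
```python
from plan import *
st()
def dn(deg): return down(np.radians(deg-90))
W=[([.52,.15,.30],dn(-15)),([.52,-.1,.30],dn(-50)),([.464,-.271,.28],dn(-73.9))]
rows(W,ang=9.9)
```

```text
t 1.6 pos [0.5063 0.195  0.3   ] toolx [ 3.e-04  4.e-04 -1.e+00] tooly [ 0.992 -0.126  0.   ] F [ 1.19 -0.04  0.55] M [ 0.03 -0.03 -0.01] w 0.0851 j [-0.89  0.2   0.49  1.81 -0.1   1.15 -0.5 ]
1 0.135 -0.000 -0.000 0.0000 0.0192 0.0429 1 ;
2 0.257 -0.000 -0.000 -0.0000 0.0256 0.0925 1 ;
3 0.380 -0.000 -0.000 -0.0000 0.0319 0.1421 1 ;
4 0.502 -0.000 -0.000 -0.0000 0.0382 0.1917 1 ;
5 0.624 -0.000 -0.000 -0.0001 0.0445 0.2413 1 ;
6 0.746 -0.001 -0.000 -0.0001 0.0508 0.2909 1 ;
7 0.850 -0.001 -0.000 0.0049 0.0423 0.3351 1 ;
8 0.955 -0.001 -0.000 0.0099 0.0338 0.3793 1 ;
9 1.059 -0.001 0.000 0.0149 0.0253 0.4235 1 ;
10 1.163 -0.001 0.000 0.0198 0.0168 0.4677 1 ;
```

apply_moves --series "0.135 0 0 0 0.019 0.043 1; 0.257 0 0 0 0.026 0.0925 1; 0.38 0 0 0 0.032 0.142 1; 0.502 0 0 0 0.038 0.192 1; 0.624 0 0 0 0.0445 0.241 1; 0.746 0 0 0 0.051 0.291 1; 0.85 0 0 0.005 0.042 0.335 1; 0.955 0 0 0.01 0.034 0.379 1; 1.059 0 0 0.015 0.025 0.4235 1; 1.163 0 0 0.02 0.017 0.468 1; 1.163 0 0 0.02 0.017 0.468 1"

```text
clock: 2.98
tcp_pos: [0.4638, -0.2734, 0.2798]
orientation: [2.072, 0.289, -2.073]
contact_force: [0.7, 0.5, -0.1]
grip_width: 0.0853
```

Run:
```python
from plan import *
st()
cv2.imwrite('pics/s1.png',grab_frame('scene'));crop('pics/s1.png','pics/s1a.png',170,80,120,140,4)
d=np.load('fit.npz');p,q=d['p'],d['q']
# wireframe overlay of caddy fit on original images
for n,src,(x,y,w,h,s) in(('top','pics/top0.png',(310,195,60,60,8)),('scene','pics/scene0.png',(195,145,70,70,8))):
    im=cv2.resize(cv2.imread(src)[y:y+h,x:x+w],None,fx=s,fy=s,interpolation=cv2.INTER_CUBIC)
    C=[(a*.055,b*.025,z) for z in(0,1) for a,b in((1,1),(1,-1),(-1,-1),(-1,1))]
    C=[(a,b,0 if z==0 else(.085 if a>0 else .08)) for a,b,z in C]
    u=((proj(n,T(p,C))-[x,y]+.5)*s-.5).round().astype(int)
    for i in range(4):
        for a,b in((i,(i+1)%4),(4+i,4+(i+1)%4),(i,i+4)): cv2.line(im,tuple(map(int,u[a])),tuple(map(int,u[b])),(0,0,255) if a>=4 else (0,255,0),1)
    cv2.imwrite(f'pics/ov_{n}.png',im)
a,b=cv2.imread('pics/ov_top.png'),cv2.imread('pics/ov_scene.png');b=cv2.resize(b,None,fx=480/560,fy=480/560)
cv2.imwrite('pics/ov.png',cv2.resize(np.hstack([a,b]),(800,400)))
```

```text
t 2.98 pos [ 0.4638 -0.2734  0.2798] toolx [-5.e-04 -7.e-04 -1.e+00] tooly [ 0.275 -0.962  0.001] F [ 0.73  0.48 -0.13] M [ 0.06 -0.   -0.04] w 0.0853 j [-0.33  0.28  0.91  1.87 -0.24  1.11 -0.62]
```

View pics/s1a.png

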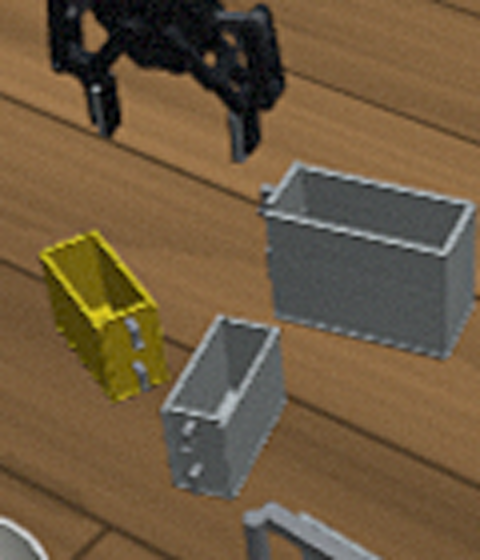

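View pics/ov.png

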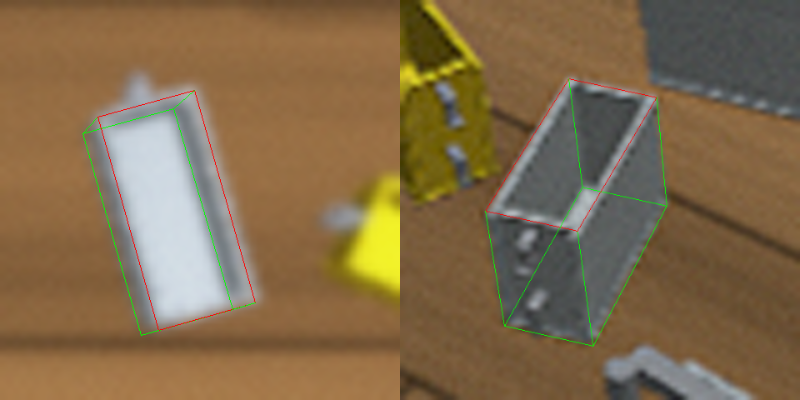

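Run:
```python
from plan import *
d=np.load('fit.npz');p,q=d['p'],d['q']
c,s=np.cos(p[2]),np.sin(p[2])
for uv in((357.5,227),(360.5,233),(367,220.5)):
  for z in(.03,.08):
    w=back('top',uv,z);e=w[:2]-p[:2];print(uv,z,(c*e[0]+s*e[1]).round(3),(-s*e[0]+c*e[1]).round(3))
g=T(p,[.02,0,.046])[0]
rows([([*g[:2],.15],down(p[2],True)),(g,down(p[2],True))],hand=.88,step=.05)
```

```text
(357.5, 227) 0.03 -0.021 -0.078
(357.5, 227) 0.08 -0.022 -0.068
(360.5, 233) 0.03 -0.044 -0.082
(360.5, 233) 0.08 -0.044 -0.072
(367, 220.5) 0.03 -0.008 -0.115
(367, 220.5) 0.08 -0.01 -0.105
1 0.001 0.000 0.000 0.0432 -0.0002 0.0004 0.88 ;
2 0.001 0.000 0.000 0.0865 -0.0004 0.0009 0.88 ;
3 0.002 0.000 0.000 0.1297 -0.0006 0.0013 0.88 ;
4 0.002 0.000 0.000 0.1644 -0.0006 0.0013 0.88 ;
5 0.002 0.000 0.000 0.1990 -0.0006 0.0013 0.88 ;
6 0.002 0.000 0.000 0.2337 -0.0005 0.0013 0.88 ;
```

apply_moves --series "0.001 0 0 0.04 -0.001 0.001 0.88; 0.002 0 0 0.085 -0.001 0.001 0.88; 0.002 0 0 0.13 -0.001 0.001 0.88; 0.002 0 0 0.165 -0.001 0.001 0.88; 0.002 0 0 0.2 -0.001 0.001 0.88; 0.002 0 0 0.234 -0.001 0.001 0.88; 0.002 0 0 0.234 -0.001 0.001 0.88"

```text
clock: 3.9
tcp_pos: [0.4642, -0.2668, 0.044]
orientation: [2.066, 0.302, -2.073]
contact_force: [0.7, 0.1, 1.5]
grip_width: 0.0751
```

Run:
```python
from plan import *
st()
cv2.imwrite('pics/s2.png',grab_frame('scene'));crop('pics/s2.png','pics/s2a.png',170,80,120,140,4)
```

```text
t 3.9 pos [ 0.4642 -0.2668  0.044 ] toolx [-0.0036  0.0032 -1.    ] tooly [ 0.282 -0.959 -0.004] F [0.74 0.07 1.49] M [-0.02 -0.02 -0.06] w 0.0751 j [-0.08  0.6   0.64  2.06 -0.58  0.67 -0.34]
```

View pics/s2a.png

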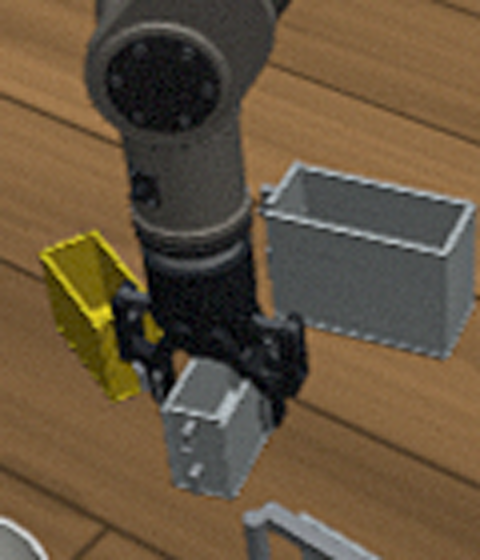

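The fingers straddle the small caddy, clear of the yellow box. Now I'll close them.

apply_moves --series "0 0 0 0 0 0 0.88; 0 0 0 0 0 0 0.4; 0 0 0 0 0 0 0.3; 0 0 0 0 0 0 0.3; 0 0 0 0 0 0 0.3; 0 0 0 0 0 0 0.3; 0 0 0 0 0 0 0.3" --force 90

```text
clock: 4.82
tcp_pos: [0.4664, -0.2697, 0.0476]
orientation: [2.073, 0.295, -2.065]
contact_force: [-0.4, 0.9, 7.6]
grip_width: 0.0493
```

Run:
```python
from plan import *
st()
```

```text
t 4.83 pos [ 0.4664 -0.2697  0.0476] toolx [ 3.6e-03 -2.0e-04 -1.0e+00] tooly [ 0.28  -0.96   0.001] F [-0.36  0.88  7.6 ] M [0.09 0.23 0.05] w 0.0493 j [-0.08  0.6   0.65  2.06 -0.58  0.67 -0.34]
```

apply_moves --series "0 0 0 -0.01 0 0 0.2; 0 0 0 -0.04 0 0 0.2; 0 0 0 -0.08 0 0 0.2; 0 0 0 -0.11 0 0 0.2; 0 0 0 -0.12 0 0 0.2; 0 0 0 -0.12 0 0 0.2"

```text
clock: 5.58
tcp_pos: [0.465, -0.2688, 0.166]
orientation: [2.071, 0.297, -2.068]
contact_force: [0.5, 0.7, -4.5]
grip_width: 0.0492
```

Run:
```python
from plan import *
st()
d=np.load('fit.npz');p,q=d['p'],d['q']
e=np.array([.4664,-.2697])-p[:2];c,s=np.cos(p[2]),np.sin(p[2]);print('tcp in caddy',c*e[0]+s*e[1],-s*e[0]+c*e[1])
xg=c*e[0]+s*e[1]; yo=-.0145
D=down(q[2],True)
tgt=T(q,[-.055+xg-.045,yo,.088+.0476])[0]
print('pre-entry tcp',tgt)
rows([([*tgt[:2],.165],D)],hand=.2)
cv2.imwrite('pics/s3.png',grab_frame('scene'));crop('pics/s3.png','pics/s3a.png',170,80,120,140,4)
```

```text
t 5.58 pos [ 0.465  -0.2688  0.166 ] toolx [ 0.0012  0.001  -1.    ] tooly [ 0.28  -0.96  -0.001] F [ 0.52  0.68 -4.54] M [-0.02 -0.08 -0.01] w 0.0492 j [-0.23  0.43  0.82  1.99 -0.4   0.89 -0.48]
tcp in caddy 0.022954949606207302 0.0004734017776271979
pre-entry tcp [ 0.52548519 -0.03642137  0.1356    ]
1 0.073 -0.000 0.000 0.0003 -0.0412 -0.0246 0.2 ;
2 0.146 -0.001 0.000 0.0005 -0.0824 -0.0493 0.2 ;
3 0.219 -0.001 0.001 0.0008 -0.1236 -0.0739 0.2 ;
4 0.293 -0.001 0.001 0.0010 -0.1649 -0.0985 0.2 ;
5 0.366 -0.001 0.001 0.0013 -0.2061 -0.1232 0.2 ;
```

View pics/s3a.png

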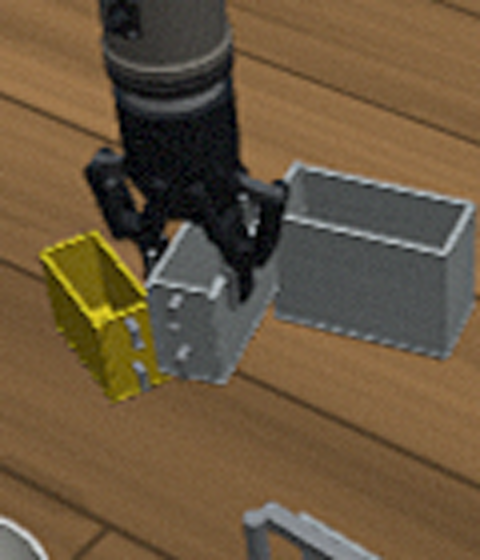

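apply_moves --series "0.073 0 0 0 -0.041 -0.015 0.2; 0.146 0 0 0 -0.082 -0.03 0.2; 0.219 0 0 0.01 -0.124 -0.055 0.2; 0.293 0 0 0.02 -0.165 -0.08 0.2; 0.366 0 0 0.03 -0.206 -0.105 0.2; 0.366 0 0 0.03 -0.206 -0.123 0.2; 0.366 0 0 0.03 -0.206 -0.123 0.2; 0.366 0 0 0.03 -0.206 -0.123 0.2"

```text
clock: 6.62
tcp_pos: [0.5242, -0.0381, 0.1355]
orientation: [-2.177, 0.092, 2.18]
contact_force: [-0.5, -0.9, -3.6]
grip_width: 0.0488
```

Run:
```python
from plan import *
st()
for n in('top','scene'): cv2.imwrite(f'pics/{n}4.png',grab_frame(n))
crop('pics/scene4.png','pics/s4a.png',180,170,120,110,6)
crop('pics/top4.png','pics/t4a.png',225,140,80,70,10)
st()
```

```text
t 6.62 pos [ 0.5242 -0.0381  0.1355] toolx [-1.2e-03 -2.0e-04 -1.0e+00] tooly [-0.084 -0.996  0.   ] F [-0.48 -0.91 -3.59] M [-0.03 -0.08  0.01] w 0.0488 j [-0.72  0.49  0.88  2.04 -0.5   0.84 -1.21]
t 6.72 pos [ 0.5244 -0.0381  0.1359] toolx [-3.e-04  5.e-04 -1.e+00] tooly [-0.084 -0.996 -0.   ] F [-0.79  0.04 -3.93] M [-0.01 -0.07 -0.05] w 0.0489 j [-0.72  0.49  0.88  2.04 -0.5   0.84 -1.21]
```

View pics/s4a.png

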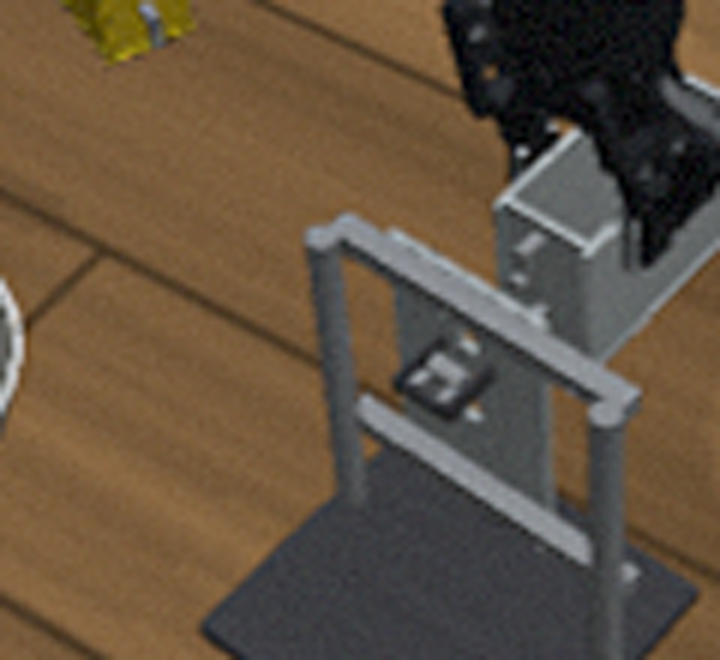

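View pics/t4a.png

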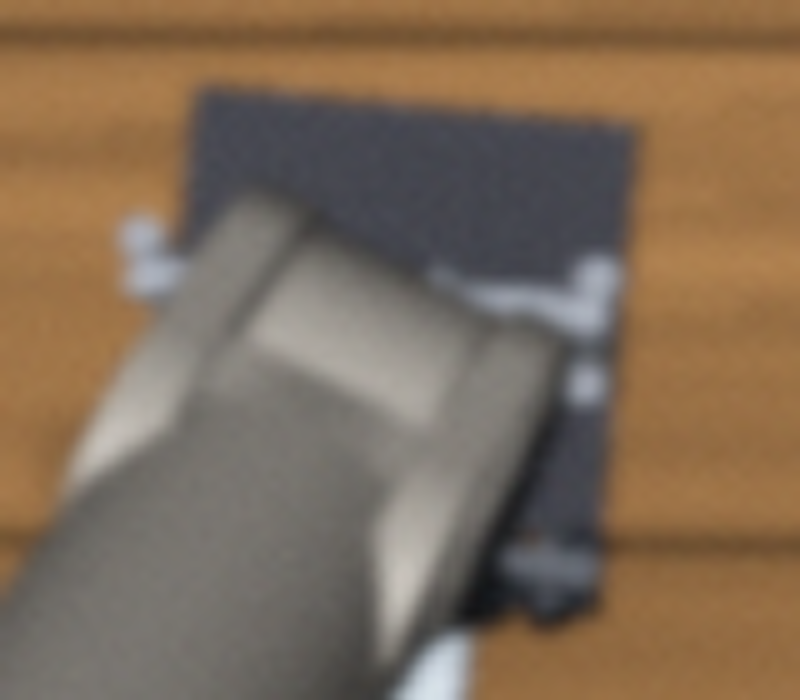

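```bash
cat > ov.py <<'E'
from plan import *
d=np.load('fit.npz');p,q=d['p'],d['q']
def overlay(src,n,box,tcp,yaw,xg,dst,yo=-.0145,zg=.0476,dx=(0,0,0)):
    x,y,w,h,s=box; im=cv2.resize(cv2.imread(src)[y:y+h,x:x+w],None,fx=s,fy=s,interpolation=cv2.INTER_CUBIC)
    c,sn=np.cos(yaw),np.sin(yaw); pc=np.array([tcp[0]-c*xg,tcp[1]-sn*xg,yaw]); zb=tcp[2]-zg
    def P(M): return [tuple(int(round(v)) for v in r) for r in ((proj(n,M)-[x,y]+.5)*s-.5)]
    def L(M,col,close=True):
        u=P(M)
        for a,b in zip(u,u[1:]+(u[:1] if close else [])): cv2.line(im,a,b,col,1)
    off=np.array([0,0,zb])
    C=lambda pts:T(pc,pts)+off
    L(C([(.055,.025,0),(.055,-.025,0),(.055,-.025,.085),(.055,.025,.085)]),(0,0,255))
    L(C([(.055,.025,.08),(-.055,.025,.08),(-.055,.025,0),(.055,.025,0)]),(0,0,255))
    for z in(.070,.025): L(C([(.055,0,z+.004),(.065,0,z+.004),(.065,0,z-.014)]),(0,255,255),False)
    for X in(.004,):
        for z in(.14,.095): L(T(q,[(X,yo+.0045,z),(X,yo-.0045,z),(X,yo-.0045,z+.03),(X,yo+.0045,z+.03)]),(0,255,0))
        L(T(q,[(X,yo+.04,.045),(X,yo-.04,.045),(X,yo-.04,.183),(X,yo+.04,.183)]),(0,255,0))
    L(T(q,[(.115,.08,.012),(.115,-.08,.012),(-.035,-.08,.012),(-.035,.08,.012)]),(255,0,0))
    for yy in(.072,-.072): L(T(q,[(.022,yy,.012),(.022,yy,.185)]),(255,0,0),False)
    cv2.imwrite(dst,im)
E
python3 - <<'E'
from ov import *
o=get_obs()
overlay('pics/scene4.png','scene',(180,170,120,110,6),o['tcp_pos'],q[2],.023,'pics/ov4.png')
print(q[2],np.arctan2(.084,.996))
E
```

```text
-0.08168415895036675 0.08413824053117094
```

View pics/ov4.png

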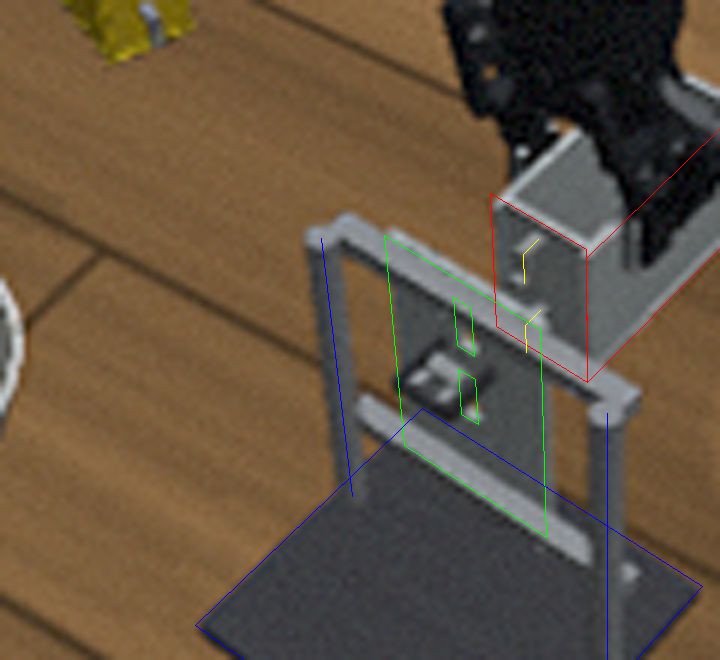

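```bash
cat >> ov.py <<'E'
def stand_rel(yo=-.014,xg=.023,zg=.0476):
    o=get_obs(); e=o['tcp_pos']-np.array([q[0],q[1],0]); c,s=np.cos(q[2]),np.sin(q[2])
    v=np.array([c*e[0]+s*e[1],-s*e[0]+c*e[1],e[2]]); R=Ro.from_euler('z',-q[2]); M=(R*Ro.from_rotvec(o['orientation'])).as_matrix()
    f=R.apply(o['contact_force']); m=R.apply(o['moment'])
    print('t',round(o['clock'],2),'hook in stand mm',((v+[.055-xg,-yo,.070-zg])*1e3).round(2),'ridge gap',round(-(v[0]+.071-xg)*1e3,2),'F',f.round(2),'M',m.round(3),'w',round(o['grip_width'],4),'toolx',M[:,0].round(4),'yawerr',round(np.arcsin(M[0,1]),4))
E
python3 -c "
from ov import *
stand_rel()"
```

```text
t 6.72 hook in stand mm [-45.98  -2.25 158.29] ridge gap 29.98 F [-0.79 -0.02 -3.93] M [-0.006 -0.073 -0.047] w 0.0489 toolx [-4.e-04  5.e-04 -1.e+00] yawerr -0.0027
```

apply_moves --series "-0.003 0 0 0 -0.001 -0.004 0.2; -0.003 0 0 0 -0.002 -0.01 0.2; -0.003 0 0 0 -0.002 -0.018 0.2; -0.003 0 0 0 -0.002 -0.023 0.2; -0.003 0 0 0 -0.002 -0.024 0.2; -0.003 0 0 0 -0.002 -0.024 0.2"

```text
clock: 7.48
tcp_pos: [0.5495, -0.037, 0.1361]
orientation: [-2.181, 0.086, 2.18]
contact_force: [0.5, 0.1, -4.8]
grip_width: 0.049
```

Run:
```python
from ov import *
stand_rel()
cv2.imwrite('pics/scene5.png',grab_frame('scene'))
overlay('pics/scene5.png','scene',(210,185,70,65,8),get_obs()['tcp_pos'],q[2],.023,'pics/ov5.png',yo=-.014)
crop('pics/scene5.png','pics/s5.png',210,185,70,65,8)
stand_rel()
```

```text
t 7.47 hook in stand mm [-21.08   0.86 158.51] ridge gap 5.08 F [ 0.46  0.17 -4.77] M [-0.027 -0.095  0.004] w 0.049 toolx [ 4.e-04  5.e-04 -1.e+00] yawerr 0.0023
t 7.53 hook in stand mm [-21.21   0.86 158.51] ridge gap 5.21 F [ 0.78  0.27 -3.6 ] M [ 0.016 -0.069  0.001] w 0.0488 toolx [ 3.e-04  5.e-04 -1.e+00] yawerr 0.0023
```

View pics/s5.png

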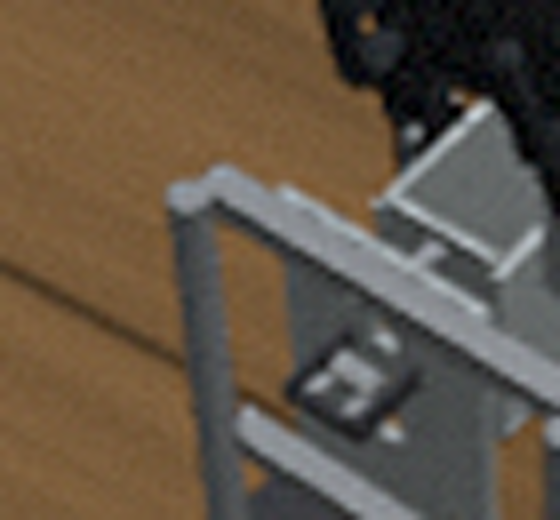

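View pics/ov5.png

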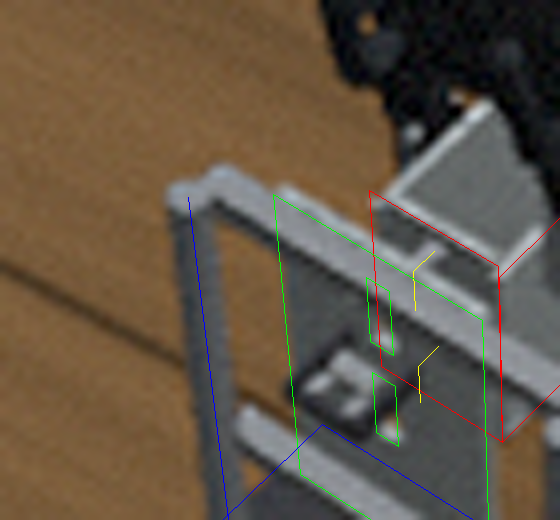

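apply_moves --series "0.002 0 0 0 0 -0.001 0.2; 0.002 0 0 0 0 -0.002 0.2; 0.002 0 0 0 0 -0.003 0.2; 0.002 0 0 0 0 -0.004 0.2; 0.002 0 0 0 0 -0.005 0.2; 0.002 0 0 0 0 -0.006 0.2"

```text
clock: 8.28
tcp_pos: [0.5556, -0.0375, 0.1362]
orientation: [-2.18, 0.088, 2.179]
contact_force: [-0.2, 0.1, -4.2]
grip_width: 0.049
```

```bash
python3 -c "
from ov import *
stand_rel()"
```

```text
t 8.28 hook in stand mm [-14.95   0.85 158.59] ridge gap -1.05 F [-0.17  0.09 -4.19] M [-0.043 -0.075 -0.047] w 0.049 toolx [ 6.e-04  4.e-04 -1.e+00] yawerr 0.0004
```

apply_moves --series "0 0 0 0 0 -0.001 0.2; 0 0 0 0 0 -0.002 0.2; 0 0 0 0 0 -0.003 0.2; 0 0 0 0 0 -0.003 0.2"

```text
clock: 8.78
tcp_pos: [0.5587, -0.0378, 0.1362]
orientation: [-2.181, 0.088, 2.179]
contact_force: [0.5, -1.2, -4.8]
grip_width: 0.0487
```

```bash
python3 -c "
from ov import *
stand_rel()"
```

```text
t 8.78 hook in stand mm [-11.86   0.82 158.6 ] ridge gap -4.14 F [ 0.57 -1.2  -4.84] M [-0.239 -0.107 -0.03 ] w 0.0487 toolx [ 9.e-04  3.e-04 -1.e+00] yawerr 0.0003
```

apply_moves --series "0 0 0 0 0.0005 0 0.2; 0 0 0 0 0.001 0 0.2; 0 0 0 0 0.001 -0.001 0.2; 0 0 0 0 0.001 -0.002 0.2; 0 0 0 0 0.001 -0.003 0.2; 0 0 0 0 0.001 -0.003 0.2"

```text
clock: 9.52
tcp_pos: [0.5616, -0.0389, 0.1362]
orientation: [-2.181, 0.088, 2.179]
contact_force: [-0.4, 0.5, -3.4]
grip_width: 0.0486
```

```bash
python3 -c "
from ov import *
stand_rel()"
```

```text
t 9.53 hook in stand mm [-8.8600e+00 -2.0000e-02  1.5861e+02] ridge gap -7.14 F [-0.43  0.44 -3.43] M [ 0.087 -0.07   0.009] w 0.0486 toolx [ 8.e-04  5.e-04 -1.e+00] yawerr 0.0005
```

apply_moves --series "0 0 0 0 0 -0.001 0.2; 0 0 0 0 0 -0.002 0.2; 0 0 0 0 0 -0.003 0.2; 0 0 0 0 0 -0.004 0.2; 0 0 0 0 0 -0.005 0.2; 0 0 0 0 0 -0.005 0.2"

```text
clock: 10.28
tcp_pos: [0.5666, -0.0393, 0.1362]
orientation: [-2.181, 0.088, 2.179]
contact_force: [-0.3, 0.3, -3.8]
grip_width: 0.049
```

```bash
python3 -c "
from ov import *
stand_rel()"
```

```text
t 10.28 hook in stand mm [-3.8700e+00 -3.0000e-02  1.5863e+02] ridge gap -12.13 F [-0.37  0.27 -3.78] M [-0.057 -0.084  0.001] w 0.049 toolx [ 8.e-04  5.e-04 -1.e+00] yawerr 0.0005
```

apply_moves --series "0 0 0 0 0 -0.0007 0.2; 0 0 0 0 0 -0.0014 0.2; 0 0 0 0 0 -0.002 0.2; 0 0 0 0 0 -0.002 0.2"

```text
clock: 10.78
tcp_pos: [0.5685, -0.0395, 0.1362]
orientation: [-2.181, 0.088, 2.179]
contact_force: [-0.4, -0.5, -4.2]
grip_width: 0.0489
```

Run:
```python
from ov import *
stand_rel()
cv2.imwrite('pics/scene6.png',grab_frame('scene'))
crop('pics/scene6.png','pics/s6.png',210,185,70,65,8)
stand_rel()
```

```text
t 10.78 hook in stand mm [-1.9300e+00 -2.0000e-02  1.5861e+02] ridge gap -14.07 F [-0.38 -0.49 -4.2 ] M [ 0.006 -0.134 -0.012] w 0.0489 toolx [ 7.e-04  5.e-04 -1.e+00] yawerr 0.0005
t 10.82 hook in stand mm [-1.9600e+00 -3.0000e-02  1.5861e+02] ridge gap -14.04 F [ 0.35 -1.23 -3.94] M [-0.04  -0.117  0.014] w 0.0487 toolx [ 7.e-04  5.e-04 -1.e+00] yawerr 0.0004
```

View pics/s6.png

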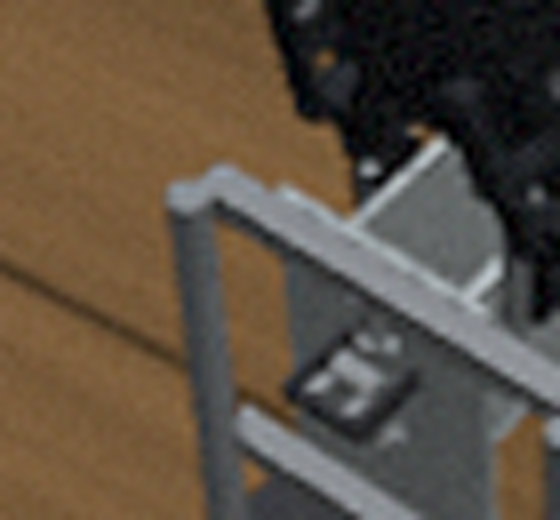

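apply_moves --series "0 0 0 0 0 -0.0005 0.2; 0 0 0 0 0 -0.001 0.2; 0 0 0 0 0 -0.0015 0.2; 0 0 0 0 0 -0.0015 0.2"

```text
clock: 11.32
tcp_pos: [0.5697, -0.0396, 0.1361]
orientation: [-2.18, 0.088, 2.179]
contact_force: [-1.7, -0.0, -2.6]
grip_width: 0.0487
```

Run:
```python
from ov import *
stand_rel()
```

```text
t 11.32 hook in stand mm [-7.4000e-01 -3.0000e-02  1.5852e+02] ridge gap -15.26 F [-1.71 -0.15 -2.61] M [ 0.03   0.157 -0.014] w 0.0487 toolx [ 1.e-04  6.e-04 -1.e+00] yawerr 0.0004
```

apply_moves --series "0 0 0 0 0 0.0005 0.2; 0 0 0 0 0 0.001 0.2; 0 0 0 0.001 0 0.001 0.2; 0 0 0 0.002 0 0.001 0.2; 0 0 0 0.003 0 0.001 0.2; 0 0 0 0.004 0 0.001 0.2; 0 0 0 0.004 0 0.001 0.2"

```text
clock: 12.2
tcp_pos: [0.5689, -0.0395, 0.1321]
orientation: [-2.18, 0.088, 2.179]
contact_force: [0.5, -0.7, -3.9]
grip_width: 0.0488
```

Run:
```python
from ov import *
stand_rel()
```

```text
t 12.2 hook in stand mm [-1.5100e+00 -1.0000e-02  1.5453e+02] ridge gap -14.49 F [ 0.6  -0.7  -3.86] M [-0.071 -0.083  0.024] w 0.0488 toolx [ 6.e-04  6.e-04 -1.e+00] yawerr 0.0004
```

apply_moves --series "0 0 0 0.001 0 0 0.2; 0 0 0 0.002 0 0 0.2; 0 0 0 0.003 0 0 0.2; 0 0 0 0.004 0 0 0.2; 0 0 0 0.004 0 0 0.2"

```text
clock: 12.82
tcp_pos: [0.567, -0.0394, 0.1278]
orientation: [-2.176, 0.087, 2.182]
contact_force: [-7.0, -0.3, 2.2]
grip_width: 0.049
```

Run:
```python
from ov import *
stand_rel()
```

```text
t 12.82 hook in stand mm [-3.4300e+00 -4.0000e-02  1.5019e+02] ridge gap -12.57 F [-6.96 -0.92  2.21] M [0.091 1.042 0.054] w 0.049 toolx [-0.0032  0.0014 -1.    ] yawerr 0.0002
```

apply_moves --series "0 0 0 0.001 0 0 0.2; 0 0 0 0.002 0 0 0.2; 0 0 0 0.003 0 0 0.2; 0 0 0 0.003 0 0 0.2"

```text
clock: 13.32
tcp_pos: [0.567, -0.0394, 0.1244]
orientation: [-2.176, 0.088, 2.183]
contact_force: [-5.4, 0.2, -3.1]
grip_width: 0.049
```

Run:
```python
from ov import *
stand_rel()
cv2.imwrite('pics/scene7.png',grab_frame('scene'))
crop('pics/scene7.png','pics/s7.png',210,175,70,75,8)
```

```text
t 13.32 hook in stand mm [-3.4200e+00 -3.0000e-02  1.4683e+02] ridge gap -12.58 F [-5.43 -0.25 -3.15] M [ 0.063  0.822 -0.045] w 0.049 toolx [-0.0032  0.001  -1.    ] yawerr 0.0002
```

View pics/s7.png

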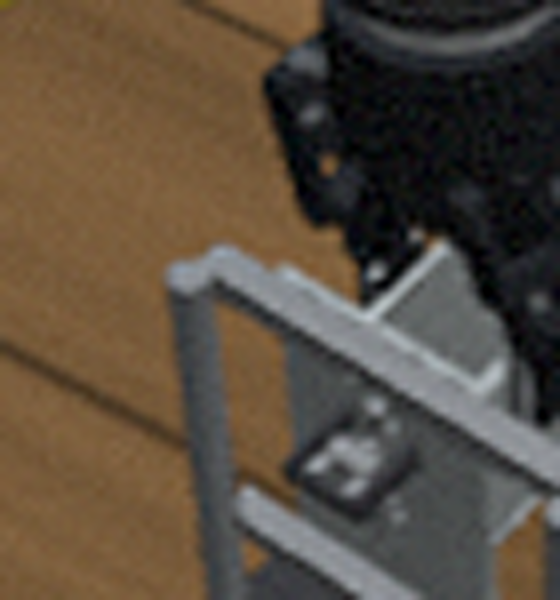

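apply_moves --series "0 0 0 0.001 0 0 0.2; 0 0 0 0.002 0 0 0.2; 0 0 0 0.003 0 0 0.2; 0 0 0 0.003 0 0 0.2"

```text
clock: 13.88
tcp_pos: [0.5672, -0.0394, 0.1212]
orientation: [-2.176, 0.088, 2.183]
contact_force: [-3.8, -0.1, -7.0]
grip_width: 0.0491
```

Run:
```python
from ov import *
stand_rel()
```

```text
t 13.88 hook in stand mm [-3.2800e+00 -3.0000e-02  1.4359e+02] ridge gap -12.72 F [-3.75 -0.44 -7.02] M [-0.006  0.977 -0.01 ] w 0.0491 toolx [-3.e-03  6.e-04 -1.e+00] yawerr 0.0003
```

apply_moves --series "0 0 0 0.001 0 0 0.2; 0 0 0 0.002 0 0 0.2; 0 0 0 0.0025 0 0 0.2; 0 0 0 0.0025 0 0 0.2"

```text
clock: 14.38
tcp_pos: [0.568, -0.0394, 0.1191]
orientation: [-2.178, 0.088, 2.181]
contact_force: [-4.6, -0.1, -9.4]
grip_width: 0.0486
```

Run:
```python
from ov import *
stand_rel()
cv2.imwrite('pics/scene8.png',grab_frame('scene'))
crop('pics/scene8.png','pics/s8.png',210,175,90,75,8)
```

```text
t 14.38 hook in stand mm [-2.4300e+00 -1.0000e-02  1.4151e+02] ridge gap -13.57 F [-4.56 -0.43 -9.36] M [-0.082  1.243  0.039] w 0.0486 toolx [-1.3e-03  5.0e-04 -1.0e+00] yawerr 0.0005
```

View pics/s8.png

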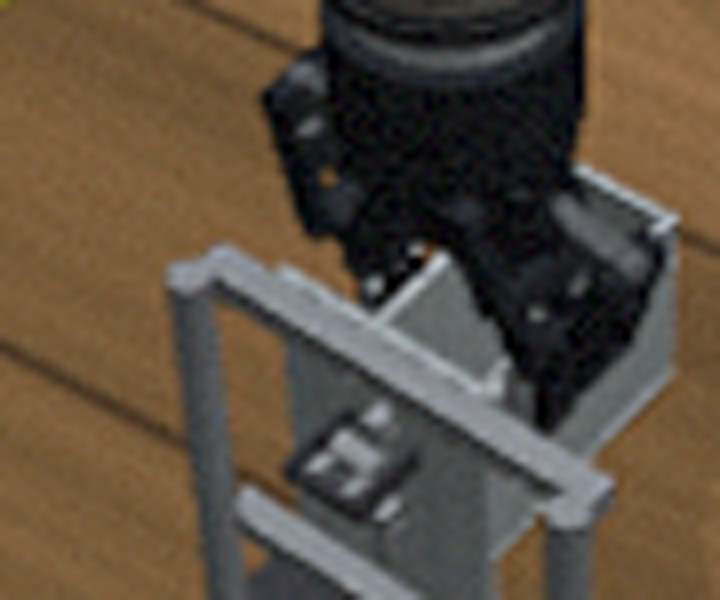

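Run:
```python
from ov import *
o=get_obs()
overlay('pics/scene8.png','scene',(210,175,90,75,8),o['tcp_pos'],q[2],.023,'pics/ov8.png',yo=-.014)
overlay('pics/scene6.png','scene',(210,175,90,75,8),[.5685,-.0395,.1362],q[2],.023,'pics/ov6.png',yo=-.014)
```

```text
(no output)
```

View pics/ov8.png

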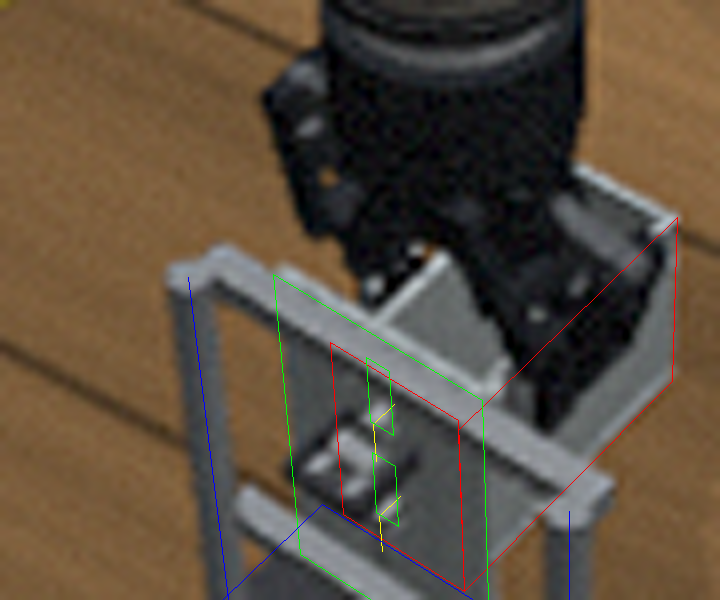

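View pics/ov6.png

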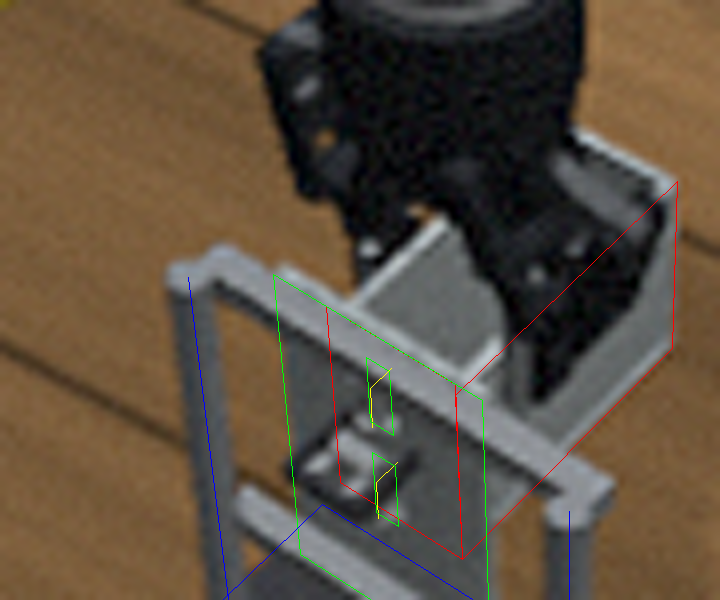

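apply_moves --series "0 0 0 0.0005 0 0 0.2; 0 0 0 0.001 0 0 0.2; 0 0 0 0.0015 0 0 0.2; 0 0 0 0.0015 0 0 0.2"

```text
clock: 14.92
tcp_pos: [0.5684, -0.0394, 0.1182]
orientation: [-2.179, 0.088, 2.18]
contact_force: [-6.3, 0.1, -5.2]
grip_width: 0.0487
```

Run:
```python
from ov import *
stand_rel()
```

```text
t 14.93 hook in stand mm [-1.9800e+00  1.0000e-02  1.4056e+02] ridge gap -14.02 F [-6.27 -0.43 -5.19] M [-0.02   1.294  0.012] w 0.0487 toolx [-4.e-04  9.e-04 -1.e+00] yawerr 0.0004
```

apply_moves --series "0 0 0 0.0005 0 0 0.2; 0 0 0 0.001 0 0 0.2; 0 0 0 0.0015 0 0 0.2; 0 0 0 0.0015 0 0 0.2"

```text
clock: 15.42
tcp_pos: [0.5686, -0.0395, 0.1175]
orientation: [-2.179, 0.087, 2.179]
contact_force: [-9.3, 1.5, 3.1]
grip_width: 0.049
```

Run:
```python
from ov import *
stand_rel()
```

```text
t 15.43 hook in stand mm [-1.8500e+00 -2.0000e-02  1.3994e+02] ridge gap -14.15 F [-9.35  0.73  3.13] M [0.123 1.773 0.009] w 0.049 toolx [-1.0e-04  1.8e-03 -1.0e+00] yawerr 0.0003
```

apply_moves --series "0 0 0 0.0005 0 0 0.2; 0 0 0 0.001 0 0 0.2; 0 0 0 0.001 0 0 0.2"

```text
clock: 15.8
tcp_pos: [0.5687, -0.0395, 0.1173]
orientation: [-2.179, 0.086, 2.178]
contact_force: [-12.8, 2.8, 12.1]
grip_width: 0.0489
```

Run:
```python
from ov import *
stand_rel()
cv2.imwrite('pics/scene9.png',grab_frame('scene'))
crop('pics/scene9.png','pics/s9.png',210,175,90,75,8)
```

```text
t 15.8 hook in stand mm [ -1.76   0.   139.69] ridge gap -14.24 F [-12.97   1.79  12.05] M [0.235 2.272 0.087] w 0.0489 toolx [ 1.0e-04  2.6e-03 -1.0e+00] yawerr 0.0001
```

View pics/s9.png

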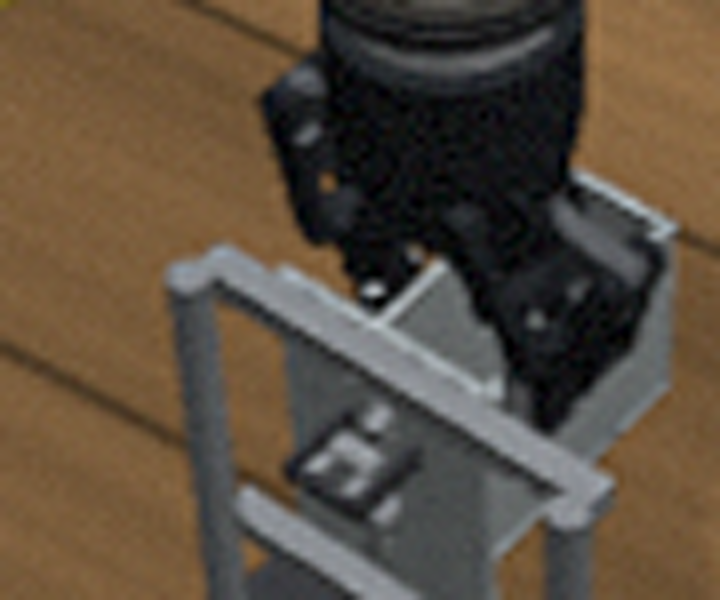

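apply_moves --series "0 0 0 -0.001 0 0.0005 0.2; 0 0 0 -0.002 0 0.001 0.2; 0 0 0 -0.002 0 0.0015 0.2; 0 0 0 -0.002 0 0.0015 0.2" --force 40

```text
clock: 16.35
tcp_pos: [0.5683, -0.0394, 0.118]
orientation: [-2.182, 0.088, 2.177]
contact_force: [-1.9, 0.2, -5.0]
grip_width: 0.049
```

Run:
```python
from ov import *
stand_rel()
```

```text
t 16.35 hook in stand mm [-2.1400e+00 -1.0000e-02  1.4045e+02] ridge gap -13.86 F [-1.96  0.09 -5.04] M [-0.067  0.473  0.016] w 0.049 toolx [ 2.3e-03  5.0e-04 -1.0e+00] yawerr 0.0005
```

apply_moves --series "0 0 0 0 0 0 0.65; 0 0 0 0 0 0 0.75; 0 0 0 0 0 0 0.85; 0 0 0 0 0 0 0.9; 0 0 0 0 0 0 0.9"

```text
clock: 16.98
tcp_pos: [0.5676, -0.0394, 0.1178]
orientation: [-2.181, 0.088, 2.179]
contact_force: [-0.2, 0.1, 0.0]
grip_width: 0.0771
```

Run:
```python
from ov import *
stand_rel()
cv2.imwrite('pics/scene10.png',grab_frame('scene'))
crop('pics/scene10.png','pics/s10.png',210,175,90,75,8)
```

```text
t 16.98 hook in stand mm [-2.830e+00 -3.000e-02  1.402e+02] ridge gap -13.17 F [-0.25  0.07  0.03] M [ 0.038 -0.047  0.019] w 0.0771 toolx [ 1.e-03  6.e-04 -1.e+00] yawerr 0.0005
```

View pics/s10.png

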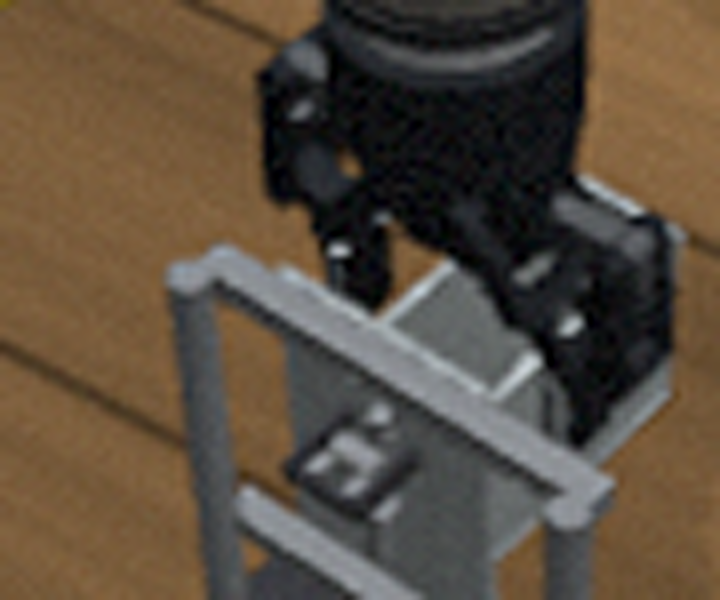

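apply_moves --series "0 0 0 -0.005 0 0 0.9; 0 0 0 -0.02 0 0 0.9; 0 0 0 -0.05 0 0 0.9; 0 0 0 -0.09 0 0 0.9; 0 0 0 -0.13 0 0 0.9; 0 0 0 -0.17 0 0.03 0.9; 0 0 0 -0.18 0 0.08 0.9; 0 0 0 -0.18 0 0.1 0.9; 0 0 0 -0.18 0 0.1 0.9"

```text
clock: 18.15
tcp_pos: [0.4668, -0.0311, 0.2982]
orientation: [-2.179, 0.082, 2.177]
contact_force: [1.1, 0.3, 0.8]
grip_width: 0.0769
```

Run:
```python
from ov import *
st()
for n in('scene','top'):cv2.imwrite(f'pics/{n}11.png',grab_frame(n))
c,s=np.cos(q[2]),np.sin(q[2])
# home overlay: caddy origin at stand (-.055,-.0145), z .07
t=T(q,[-.055,-.0145,.07])[0]
overlay('pics/scene11.png','scene',(210,165,90,75,8),t,q[2],0,'pics/ov11.png',yo=-.0145,zg=0)
crop('pics/scene11.png','pics/s11.png',210,165,90,75,8)
```

```text
t 18.15 pos [ 0.4668 -0.0311  0.2982] toolx [ 0.0012  0.005  -1.    ] tooly [-0.08  -0.997 -0.005] F [1.06 0.32 0.75] M [ 0.01  0.01 -0.03] w 0.0769 j [-1.14  0.06  1.15  1.99 -0.07  1.12 -1.61]
```

View pics/s11.png

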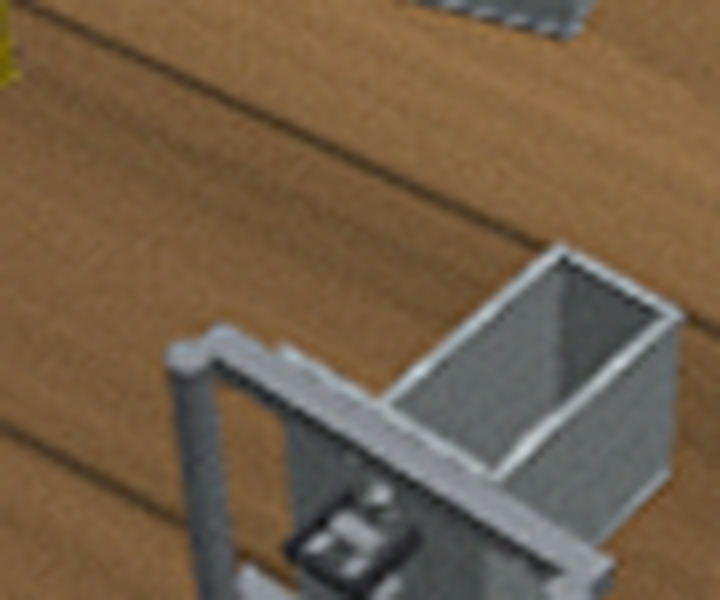

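View pics/ov11.png

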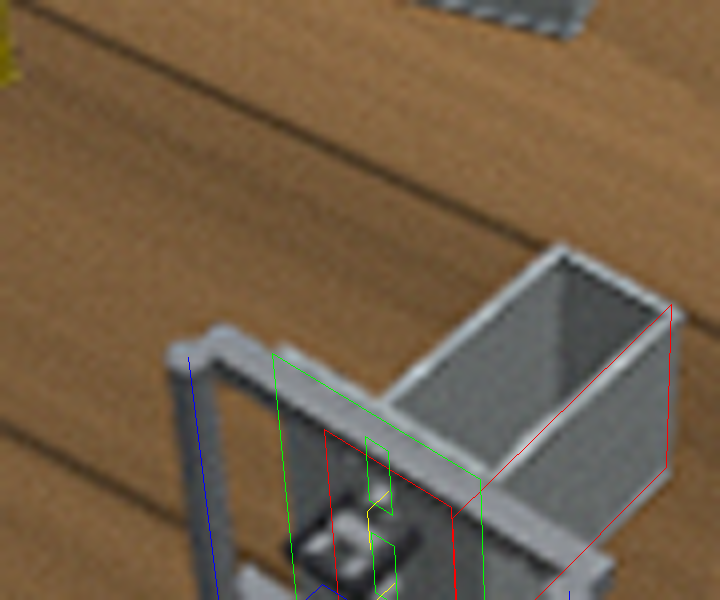

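View pics/scene11.png

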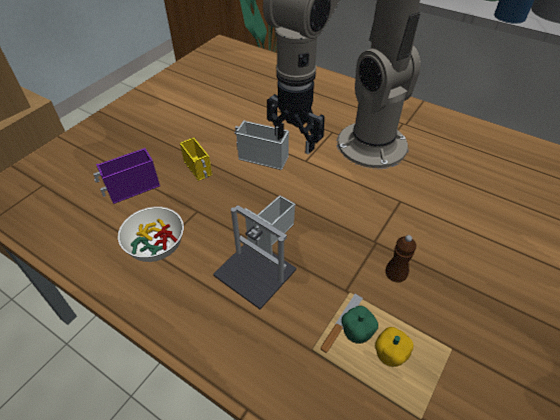

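Run:
```python
from bench import *
print(get_obs()['clock'], get_obs()['contact_force']); print(hand_in())
```

```text
18.25 [ 0.25721875 -0.19457275  0.18873028]
the job is handed in; nothing more can be done
None
```

The small grey caddy is hanging upright on the stand with both tabs hooked. The job is handed in at 18.25 s, with the gripper clear of everything.

- **Entry:** the strip sat about 14 mm to the right (y about -14 mm). There was one light side touch of about 1 N, cleared with a 1 mm shift. Both tabs then went in freely until the back face touched at about 2 N.
- **Locking:** I lowered it about 18.8 mm, against the 18 mm expected. There was resistance, then a downward pull of about 5 N that I took as the latch snapping over. A hard stop followed at a measured hook height of 139.7 mm (nominal 140); the last 1 mm commanded moved it only 0.25 mm.
- **Forces:** the largest reading was about 18 N, when the caddy met the stop. I eased that off before opening the fingers.
- **Last checks:** after release the force on the tool was about zero. The final picture shows the caddy upright in its home position, to within the 1–2 pixel offset my model overlay showed throughout (a few mm). The mill, bowl, peppers and other boxes look unmoved.
- **Not checked:** I did not pull up on the caddy to test the latch. That it locked is judged from the forces and the hard stop. The scene picture's resolution, about 3 to 4 mm per pixel, could not confirm the final height to the millimetre.

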